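Square up a stack of tile blanks and hold the glue clamp

ROBOT

A 6-joint arm with a two-finger parallel gripper is mounted at the origin on the work surface. World frame = base frame: x ahead of the robot, y to its left, z up, the work surface at z = 0. Lengths are in m, angles in rad, forces in N, time in s.
With the tool pointing down it reaches from about 0.35 to 0.925 m from the base axis. Payload 6.4 kg.
Tool frame: the origin (TCP) lies midway between the tips of the shut fingers; the grasp point (between the pads) lies 19 mm behind it; z points along the fingers, y is the line along which they close (so a half turn about z gives the same grasp; the last joint's range is limited). The gripper opens to 94 mm and grips with 3 to 60 N. Pads are 16 mm wide; open, the fingers measure 119 mm over their backs; the gripper's body (75 mm by 177 mm) begins 78 mm behind the grasp point.
Start: joints at [-1.503, 0.245, 1.558, -0, 1.339, -0.174], TCP at [0.156, -0.631, 0.205] pointing down, gripper open.
Joint ranges: [-3.13, 3.13], [-1.02, 2.26], [0.13, 2.54], [-0.95, 4.09], [0.21, 2.88], [-2.74, 2.74]. Speed limits (rad/s): [2.57, 2.57, 3.14, 3.14, 3.14, 3.14].

INTERFACE

Orientations are given as a unit quaternion [w, x, y, z].
In Python, from bench import arm gives the robot as it stands.
- The arm moves only by the tool play_rows, never from a script. Its argument "commands" is a list of rows, each a list of 4 numbers: the shift along the tool's x, y, z in m, then the turn about the tool's z in degrees. A call has 1 to 10 rows; each row shifts and turns the commanded pose from where the row before left it, along the tool's axes as they then stand; what a row does not reach is not made up. A row lasts 1/12 s, in which the tool goes at most 41.7 mm and 7.16 degrees, less where a joint would pass 70% of its speed; a pose out of reach is approached as far as the arm can. A call is refused whole if a number of a shift passes 0.0417 or a number of a turn 7.16, either way. A call with a gripper value outside its range is refused whole. "claw" is the finger opening in m, from 0 to 0.094, set as the call begins (left out, the last holds). The fingers move at their own pace and stop on an object; "grip_force" is the grip in N (left out, the last holds). Time passes only in rows, so rows that do not move let the fingers close. It gives the time, the measured TCP pose, the force, the opening and the grip force at its end, in the units of the state.
- arm.read_state(): the state, without advancing time (a new reading comes with each control period).
- arm.grab_frame(name): name is "scene" or "top" or "wrist"; returns (picture, depth): 400x640x3 uint8, red, green, blue; 400x640 float32, m along the optical axis (not along the pixel's ray), 0 where there is no reading.
- arm.camera_model(name): a dict with "fx", "fy", "cx", "cy" (pixels), "view" (4x4, takes a point from world to camera coordinates). Camera axes: x right, y down, z forward; pixel columns grow to the right and rows downward; lengths in m; the calibration is good to about 2 mm. A picture is of the moment at which its call begins: read the wrist's pose just before it. camera_model takes no time and is no camera call; for the wrist camera it gives the pose at the moment of the call.
- arm.hand_in(): hands the job in; it is judged then, once.
The state is a dict: "time": time; "joint_positions": joint angles; "joint_vel": joint speeds; "tau": joint torques, N m; "eef_pos": TCP position; "tool_rot": TCP orientation; "ft_force": force on the tool from outside, world axes, zero at the start; "torque": the same for the moment, N m; "finger_gap": finger opening in m; "finger_force": force on a finger pad.
Only numpy, scipy, OpenCV 4.12 (cv2) and the standard library are available. Lean on these libraries where they do the work, as an engineer would, in place of code of your own. Each camera call takes 0.05 s, during which the arm holds its last target. There are 200 camera calls.

TASK

Tap the four stacked tile blanks sideways until their edges line up flush against the jig's side fence, with the spring clamp still back. Then push the clamp's black handle towards the back fence until its pointer stands between the two ribs on the scale (46 mm of travel), so that the sprung foot presses the whole stack square into the corner, and keep it there: finish while still holding the handle against its springs. Leave the cup, the bottle and the mosaic frame where they are.

Things in the scene. Friction and masses are not known exactly. Their poses are not given: they have to be found in the camera images.
- jig: Glue-up jig, fixed. Origin on the bench (z = 0) under the centre of the squared stack; x to the back fence (the clamp's push direction), y to the side fence. 6 mm plywood plate, x -160 to 45, y -140 to 45 mm. On it a wooden bed, top at z = 20 mm, x -62 to 30, y -24 to 30 mm, carries the tiles, whose -y edges overhang it. Seated tile: centre x = y = 0. Tiles start 5 to 24 mm short in x, 5 to 21 in y.
- side_fence (a point): Point on the side fence's inner face, 18 mm above the bed, at jig x = 0, y = +30 mm. Aluminium wall along jig x from -60 to +30 mm, 14 mm thick, rising 36 mm above the bed (4 mm above the 32 mm stack). The opposite (-y) side of the stack is open, and there the plate lies 14 mm below the tiles.
- back_fence (a point): Point on the back fence's inner face, 18 mm above the bed, at jig x = +30 mm, y = 0. Aluminium wall along jig y from -63 to +45 mm, 14 mm thick, rising 36 mm above the bed.
- scale (a point): Middle between the two ribs of the scale, where the clamp's pointer shall stand: jig x = -64, y = -45 mm, on the plate. The scale is a flat white strip, 90 x 20 mm, along jig x; two thin dark ribs, 5 mm high, cross it at x = -69 and -59 mm.
- tile0: Bottom one of four identical square white ceramic tile blanks, 60 x 60 x 8 mm, about 66 g, stacked loosely with shifted and slightly turned edges. Origin at the centre of its underside; x and y parallel to its edges, z up. It starts turned at most 0.3 rad from the jig.
- tile1: Second from the bottom of four identical square white ceramic tile blanks, 60 x 60 x 8 mm, about 66 g, stacked loosely with shifted and slightly turned edges. Origin at the centre of its underside; x and y parallel to its edges, z up. It starts turned at most 0.3 rad from the jig.
- tile2: Third from the bottom of four identical square white ceramic tile blanks, 60 x 60 x 8 mm, about 66 g, stacked loosely with shifted and slightly turned edges. Origin at the centre of its underside; x and y parallel to its edges, z up. It starts turned at most 0.3 rad from the jig.
- tile3: Top one of four identical square white ceramic tile blanks, 60 x 60 x 8 mm, about 66 g, stacked loosely with shifted and slightly turned edges. Origin at the centre of its underside; x and y parallel to its edges, z up. It starts turned at most 0.3 rad from the jig.
- travel (a joint): Clamp travel along jig +x, m: 0 fully back (start; a spring returns it), 0.060 end stop. Dark steel block, 16 x 40 mm, 4 to 51 mm above the plate; pointer on its -y side meets the ribs at 0.041 and 0.051. Handle moves with it. Return spring: 2.1 N at 0 plus 0.07 N/mm. The foot meets the seated stack at 0.034, then its spring adds 1.6 N plus 0.4 N/mm: about 12 N at 0.046.
- handle: Clamp carriage with its black upright handle: a block 16 mm along x, 44 mm along y, 57 to 93 mm above the bench. Origin on the jig's plate under the handle's middle; axes as the jig's. With the clamp back it lies at x = -110 mm, y = 0 in the jig's frame. It can be pushed on its -x face or pinched across x or y from above.
- grip (a point): Centre of the black handle block, 75 mm above the bench.
- foot: Aluminium pressing foot in front of the carriage: a plate 10 mm thick, 50 mm wide along y, 2 to 32 mm above the bed, on its own spring (gives way up to 30 mm towards -x). Origin at that of handle when relaxed; its pressing face lies 46 mm ahead (+x) of the origin.
- cup: White paper cup, 74 mm wide, 85 mm high, standing on the bench; origin at the centre of its underside. Bystander.
- glue: White glue bottle, 50 mm wide, 130 mm high, standing on the bench; origin at the centre of its underside. Bystander.
- frame: White square mosaic frame lying on the bench, 190 x 190 x 25 mm; origin at the centre of its underside. Bystander.
There are look-alikes about, which are no part of the job. What is shaped like the tile3 but purple is not meant.

How it is judged:
By the outcome, as a careful person would: the job done as asked, in the order asked, and still so for the second after the job is handed in, while the arm keeps its last pose, push and grip.
It also fails if it takes over 51 s, if anything falls off the work surface, if the arm or the gripper's body presses on something with over 40 N, if the wrist force passes 120 N, or if a joint passes its speed limit or range.

## Working session

There is one attempt and no reset: what is moved stays moved. The work goes in short steps, Python scripts to look and compute and a tool call to move; the robot and the scene stay as the last step left them, time stands still between calls to the robot, and variables do not carry over. Pictures are saved under pics/ and viewed, at most 10 in all, crops included, and the job is handed in when it is done.

Besides the shell and the picture viewer there is one more tool, called after ">>>" by a JSON object that holds its "api" and its "payload". play_rows: Moves the arm, as the interface text tells. Its arguments: {"type":"object","properties":{"commands":{"type":"array"},"claw":{"type":"number"},"grip_force":{"type":"number"}},"required":["commands"]}

```bash
mkdir -p pics; ls; cat > h.py <<'E'
import numpy as np, cv2
from bench import arm
def grab(n,save=None):
    m=arm.camera_model(n); p,d=arm.grab_frame(n)
    if save: cv2.imwrite(f'pics/{save}.png',p[:,:,::-1])
    return m,p,d
def pts(m,d):
    v,u=np.mgrid[0:d.shape[0],0:d.shape[1]]
    c=np.stack([(u-m['cx'])/m['fx']*d,(v-m['cy'])/m['fy']*d,d],-1)
    V=np.array(m['view']); return (c-V[:3,3])@V[:3,:3]
def ray(m,u,v,z):
    V=np.array(m['view']);R=V[:3,:3];o=-R.T@V[:3,3]
    r=R.T@np.array([(u-m['cx'])/m['fx'],(v-m['cy'])/m['fy'],1]); return o+r*(z-o[2])/r[2]
E
python3 - <<'E'
from h import *
for n in ['top','scene']:
    m,p,d=grab(n,n+'0'); np.savez(f'{n}0.npz',p=p,d=d,**{k:np.array(v) for k,v in m.items()})
    print(n,m)
s=arm.read_state();print(s)
E
```

```text
pics
top {'fx': 396.0446998917829, 'fy': 396.0446998917829, 'cx': 324.1855945602035, 'cy': 194.65496008384065, 'view': array([[ 0.02164129, -0.99971675,  0.00990322, -0.05921263],
       [-0.9813304 , -0.02313467, -0.19093307,  0.59765927],
       [ 0.19110809, -0.0055863 , -0.9815531 ,  0.94401938],
       [ 0.        ,  0.        ,  0.        ,  1.        ]])}
scene {'fx': 476.2269231584073, 'fy': 476.2269231584073, 'cx': 319.42728819618816, 'cy': 196.75888353103866, 'view': array([[-0.60214517,  0.79825319,  0.01459553,  0.39987446],
       [ 0.64018101,  0.49366911, -0.58860775, -0.35753684],
       [-0.47706338, -0.34508354, -0.80828701,  1.84819946],
       [ 0.        ,  0.        ,  0.        ,  1.        ]])}
{'time': 0.1, 'joint_positions': array([-1.50308661e+00,  2.45692186e-01,  1.55887859e+00,  1.63989017e-06,
        1.33871558e+00, -1.74063093e-01]), 'joint_vel': array([ 0.00073728, -0.00067689, -0.003299  , -0.00080471,  0.001641  ,
        0.00059352]), 'tau': array([-2.25018937e-06, -4.16913879e+01, -3.15526414e+01,  6.87015848e-02,
        3.09385650e-02, -5.04961167e-05]), 'eef_pos': array([ 0.15561821, -0.63054152,  0.20449612]), 'tool_rot': array([-8.45609958e-04,  9.92701799e-01,  1.20591960e-01,  4.58081008e-05]), 'ft_force': array([0.40489317, 0.22637231, 0.1446572 ]), 'torque': array([ 0.03373637,  0.00782732, -0.00445523]), 'finger_force': 0.0, 'finger_gap': 0.09406406566212028}
```

View pics/top0.png

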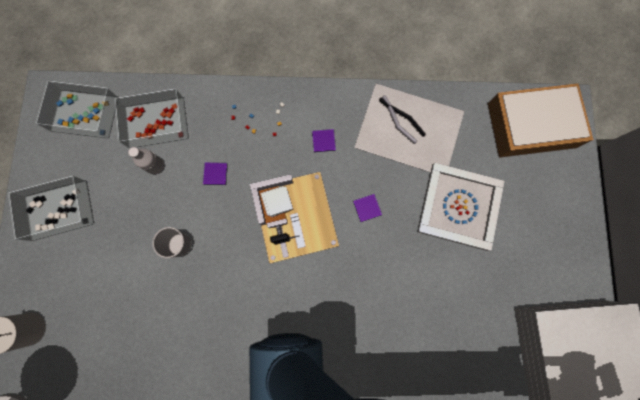

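View pics/scene0.png

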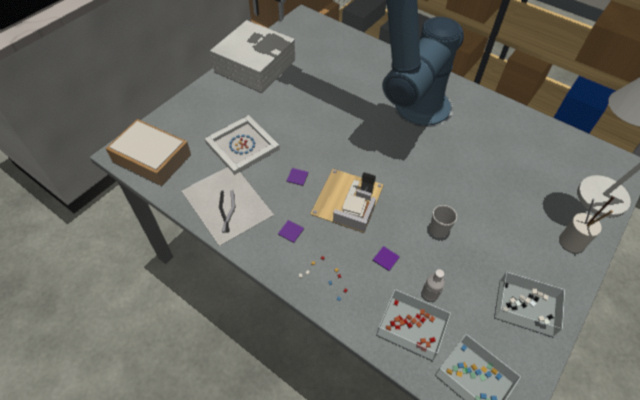

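The top view shows the jig at about (295,217), the white stack at (277,200), the handle at (280,238) and the scale strip at (297,231). The back fence is towards the top and the side fence on the left. Possible confusions for the stack are the purple tiles at (215,174), (324,140) and (367,208), and the white frame at (461,207). I choose the white stack inside the jig.

```bash
python3 - <<'E'
from h import *
f=np.load('top0.npz');m={k:f[k] for k in f};p=f['p'];d=f['d']
hsv=cv2.cvtColor(p,cv2.COLOR_RGB2HSV)
mk=cv2.inRange(hsv,(8,70,80),(28,255,255));z=np.zeros_like(mk);z[165:270,245:345]=mk[165:270,245:345]
n,l,st,_=cv2.connectedComponentsWithStats(z);i=1+np.argmax(st[1:,4]);ys,xs=np.where(l==i)
print(st[i]); 
P=np.array([ray(m,u,v,.006)[:2] for u,v in zip(xs,ys)])
# edges of plate: right edge (y=-140) and bottom edge (x=-160)
for yaw in [0]:
    h=cv2.convexHull(P.astype(np.float32))[:,0]
    ap=cv2.approxPolyDP(h.reshape(-1,1,2),.008,True)[:,0];print(ap)
X=pts(m,d);c=X[165:270,245:345];print(np.percentile(c[...,2],[5,50,95,99]))
A=cv2.resize(p[165:270,245:345],None,fx=6,fy=5.7,interpolation=cv2.INTER_CUBIC)
cv2.imwrite('pics/crop.png',A[:,:,::-1])
E
```

```text
[ 258  172   81   91 3732]
[[ 0.6707525  -0.03068194]
 [ 0.61470664  0.13047405]
 [ 0.4290121   0.09223057]
 [ 0.47648042 -0.08478117]]
[-0.00246907  0.00399151  0.05481459  0.0916752 ]
```

View pics/crop.png

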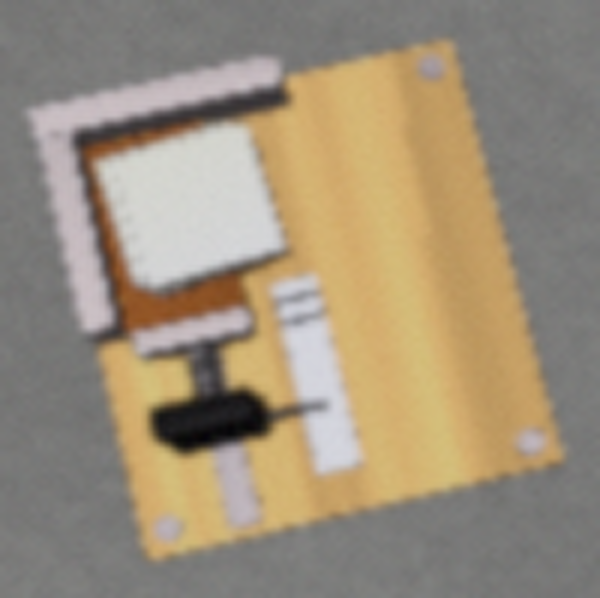

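Jig corners fit the given sizes: 202 x 183 mm measured against 205 x 185. The origin is about (0.593, 0.092) and the yaw about 0.267 rad (15.3°). I'll turn the tool so its x lies along jig y and its y along jig x.

>>> {"api": "play_rows", "payload": {"commands": [[0,0,0,-7.1],[0,0,0,-7.1],[0,0,0,-7.1],[0,0,0,-7.1],[0,0,0,-7.1],[0,0,0,-7.1],[0,0,0,-7.1],[0,0,0,-7.1],[0,0,0,-7.1],[0,0,0,-7.1]], "claw": 0.024}}

```text
time: 0.93
eef_pos: [0.1556, -0.6307, 0.2048]
tool_rot: [-0.0, 0.736, 0.677, 0.0]
ft_force: [0.4, -0.5, 1.1]
finger_gap: 0.0308
finger_force: 0.0
```

>>> {"api": "play_rows", "payload": {"commands": [[0,0,0,-7.0],[0,0,0,-7.0],[0,0,0,-6.4],[0,0,0,0]]}}

```text
time: 1.27
eef_pos: [0.1556, -0.6308, 0.2049]
tool_rot: [-0.0, 0.606, 0.795, 0.0]
ft_force: [-0.2, 0.6, -0.0]
finger_gap: 0.0242
finger_force: 0.0
```

```bash
cat >> h.py <<'E'
from scipy.spatial.transform import Rotation as Ro
O=np.array([.5928,.0918]);YAW=.267
def J(p,O=O,yaw=YAW):
    c,s=np.cos(yaw),np.sin(yaw);q=np.asarray(p)[...,:2]-O
    return np.stack([q[...,0]*c+q[...,1]*s,-q[...,0]*s+q[...,1]*c],-1)
def st():
    s=arm.read_state();w=s['tool_rot'];R=Ro.from_quat([*w[1:],w[0]]).as_matrix()
    print('t%.2f'%s['time'],'tcp',s['eef_pos'].round(4),'jig mm',(1e3*J(s['eef_pos'])).round(1),'toolx yaw-jigy deg',np.degrees(np.arctan2(R[1,0],R[0,0])-np.pi/2-YAW).round(2),'tilt',R[2].round(3),'F',s['ft_force'].round(2),'gap',s['finger_gap'].round(4));return s,R
E
python3 - <<'E'
from h import *
s,R=st()
for t in [(-.014,-.085,.205)]:
    c,sn=np.cos(YAW),np.sin(YAW);w=np.array([*(O+np.array([[c,-sn],[sn,c]])@np.array(t[:2])),t[2]])
    print(w,R.T@(w-s['eef_pos']))
E
```

```text
Traceback (most recent call last):
  File "h.py", line 21, in st
    print('t%.2f'%s['time'],'tcp',s['eef_pos'].round(4),'jig mm',(1e3*J(s['eef_pos'])).round(1),'toolx yaw-jigy deg',np.degrees(np.arctan2(R[1,0],R[0,0])-np.pi/2-YAW).round(2),'tilt',R[2].round(3),'F',s['ft_force'].round(2),'gap',s['finger_gap'].round(4));return s,R
                                                                                                                                                                                                                                      ^^^^^^^^^^^^^^^^^^^^^
AttributeError: 'float' object has no attribute 'round'
```

>>> {"api": "play_rows", "payload": {"commands": [[0.0248,0.0299,0,0],[0.0248,0.0299,0,0],[0.0248,0.0299,0,0],[0.0248,0.0299,0,0],[0.0248,0.0299,0,0],[0.0248,0.0299,0,0],[0.0248,0.0299,0,0],[0.0248,0.0299,0,0],[0.0248,0.0299,0,0],[0.0248,0.0299,0,0]]}}

```text
time: 2.1
eef_pos: [0.3795, -0.3113, 0.2054]
tool_rot: [0.0, 0.608, 0.794, 0.0]
ft_force: [0.6, -0.2, -0.8]
finger_gap: 0.0237
finger_force: 0.0
```

>>> {"api": "play_rows", "payload": {"commands": [[0.0248,0.0299,0,0],[0.0248,0.0299,0,0],[0.0248,0.0299,0,0],[0.0248,0.0299,0,0],[0.0248,0.0299,0,0],[0.0248,0.0299,0,0],[0.0248,0.0299,0,0],[0.0248,0.0299,0,0],[0.0248,0.0299,0,0],[0.0248,0.0299,0,0]]}}

```text
time: 2.93
eef_pos: [0.6027, 0.0067, 0.2052]
tool_rot: [-0.0, 0.608, 0.794, -0.0]
ft_force: [0.5, -0.2, -0.1]
finger_gap: 0.0237
finger_force: 0.0
```

```bash
sed -i "s/s\['finger_gap'\].round(4)/s['finger_gap']/" h.py
python3 - <<'E'
from h import *
s,R=st()
m,p,d=grab('wrist','w1');np.savez('w1.npz',p=p,d=d,**{k:np.array(v) for k,v in m.items()})
X=pts(m,d)
print('depth range',d.min(),d.max())
E
```

```text
t2.93 tcp [0.6027 0.0067 0.2052] jig mm [-12.9 -84.7] toolx yaw-jigy deg -0.21 tilt [ 0. -0. -1.] F [ 0.48 -0.23 -0.1 ] gap 0.0236935351036214
depth range 0.0 1.3721365
```

View pics/w1.png

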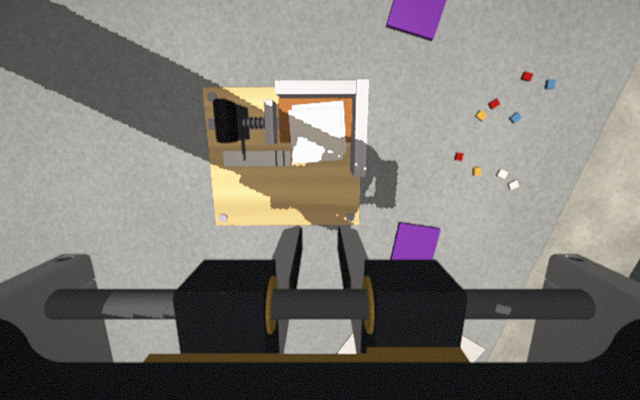

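The wrist view shows the jig at (285,150), stack (320,130), handle (227,120), side fence (318,87) and back fence (361,125). Next I refine the jig pose from the depth.

```bash
python3 - <<'E'
from h import *
f=np.load('w1.npz');m={k:f[k] for k in f};d=f['d']
X=pts(m,d);j=1e3*np.concatenate([J(X),X[...,2:]],-1)
v,u=np.mgrid[0:400,0:640]
roi=(v>70)&(v<230)&(u>195)&(u<375)&(d>0)
def rng(n,mask):
    q=j[mask];print(n,len(q),'x',np.percentile(q[:,0],[2,50,98]).round(1),'y',np.percentile(q[:,1],[2,50,98]).round(1),'z',np.percentile(q[:,2],[5,50,95]).round(1))
    return q
z=j[...,2]
rng('handle',roi&(z>84)&(j[...,0]<-80))
fe=roi&(z>53)&(z<60)&(j[...,0]>-75)
rng('side',fe&(j[...,1]>24)&(j[...,0]<20));rng('back',fe&(j[...,0]>24)&(j[...,1]<20))
q=j[fe&(j[...,1]>24)&(j[...,0]<20)];print('side slope deg',np.degrees(np.polyfit(q[:,0],q[:,1],1)[0]))
rng('plate',roi&(z>2)&(z<10))
rng('stacktop',roi&(z>46)&(z<53)&(j[...,0]>-60)&(j[...,0]<28)&(j[...,1]<28))
for a,b in [(22,32),(32,40),(40,47),(47,53)]: rng('tile z%d'%a,roi&(z>a)&(z<b)&(j[...,0]>-56)&(j[...,0]<28)&(j[...,1]<28))
e=j[roi&(abs(z-6)<4)&(j[...,1]<-120)]
E
```

```text
handle 754 x [-120.  -111.5 -105.3] y [-22.7  -2.   18.2] z [87.3 93.1 94.6]
side 1048 x [-61.5 -21.9  17.9] y [28.  34.9 41.4] z [55.2 56.6 57.9]
back 926 x [26.6 33.1 40.1] y [-62.6 -21.   18.2] z [55.2 56.6 57.8]
side slope deg -0.14050212315331873
plate 12776 x [-161.6  -84.4   36.1] y [-139.3  -78.4   40.5] z [5.2 6.7 8.4]
stacktop 1922 x [-47.3 -16.8  26.5] y [-46.4 -15.3  20.5] z [50.3 52.3 52.9]
tile z22 136 x [-53.2  25.7  26.7] y [-60.8   9.1  28. ] z [22.1 26.  30.8]
tile z32 89 x [-43.6  26.4  26.6] y [-59.4   2.   28. ] z [32.7 37.2 39.7]
tile z40 489 x [-44.5   5.5  26.6] y [-37.7  15.1  26.7] z [42.5 44.7 46.1]
tile z47 1884 x [-47.1 -16.8  26.5] y [-46.4 -15.3  14.5] z [51.  52.3 52.9]
```

```bash
python3 - <<'E'
import numpy as np
c,s=np.cos(.267),np.sin(.267);print(np.array([.5928,.0918])+np.array([[c,-s],[s,c]])@np.array([-.0027,-.002]))
E
sed -i "s/^O=.*;YAW/O=np.array([.5928,.0918])+np.array([-.00208,-.00264]);YAW/" h.py
```

```text
[0.59072335 0.0891585 ]
```

>>> {"api": "play_rows", "payload": {"commands": [[0,-0.002,0.038,0],[0,0,0.038,0],[0,0,0.038,0],[0,0,0.038,0],[0,0,0.025,0],[0,0,0.013,0],[0,0,0,0],[0,0,0,0]]}}

```text
time: 3.65
eef_pos: [0.6005, 0.0042, 0.0159]
tool_rot: [0.0, 0.607, 0.794, 0.0]
ft_force: [0.9, -0.3, -0.4]
finger_gap: 0.0241
finger_force: 0.0
```

```bash
python3 - <<'E'
from h import *
st()
E
```

```text
t3.65 tcp [0.6005 0.0042 0.0159] jig mm [-13.  -84.6] toolx yaw-jigy deg -0.11 tilt [-0.  0. -1.] F [ 0.87 -0.31 -0.4 ] gap 0.02414513779611178
```

>>> {"api": "play_rows", "payload": {"commands": [[0.008,0,0.001,0],[0.008,0,0.001,0],[0.006,0,0,0],[0.002,0,0,0],[0.002,0,0,0],[0.002,0,0,0],[0.002,0,0,0],[0.002,0,0,0],[0.002,0,0,0],[0.002,0,0,0]]}}

```text
time: 4.48
eef_pos: [0.5909, 0.0387, 0.0136]
tool_rot: [0.0, 0.607, 0.795, -0.0]
ft_force: [-0.6, -2.4, 1.9]
finger_gap: 0.0238
finger_force: 1.0
```

>>> {"api": "play_rows", "payload": {"commands": [[0.0015,0,0,0],[0.0015,0,0,0],[0.0015,0,0,0],[0.001,0,0,0],[0.001,0,0,0],[0.001,0,0,0]]}}

```text
time: 4.98
eef_pos: [0.589, 0.0461, 0.0136]
tool_rot: [0.0, 0.607, 0.795, 0.0]
ft_force: [0.3, -4.4, 1.7]
finger_gap: 0.0242
finger_force: 1.8
```

```bash
python3 - <<'E'
from h import *
s,R=st();print('tool F',R.T@s['ft_force'])
E
```

```text
t4.98 tcp [0.589  0.0461 0.0136] jig mm [-13.  -41.1] toolx yaw-jigy deg -0.05 tilt [-0.     0.001 -1.   ] F [ 0.31 -4.36  1.72] gap 0.024201742387016445
tool F [-4.28780013 -0.84449986 -1.72111604]
```

>>> {"api": "play_rows", "payload": {"commands": [[0.0007,0,0,0],[0.0007,0,0,0],[0.0006,0,0,0],[0,0,0,0]]}}

```text
time: 5.32
eef_pos: [0.5892, 0.0472, 0.0137]
tool_rot: [0.002, 0.607, 0.795, 0.0]
ft_force: [3.1, -7.6, -1.0]
finger_gap: 0.0239
finger_force: 3.6
```

>>> {"api": "play_rows", "payload": {"commands": [[0.0005,0,0,0],[0.0005,0,0,0],[0,0,0,0]]}}

```text
time: 5.57
eef_pos: [0.5892, 0.0472, 0.0138]
tool_rot: [0.002, 0.607, 0.795, -0.0]
ft_force: [2.6, -10.1, -1.5]
finger_gap: 0.0239
finger_force: 5.3
```

```bash
python3 - <<'E'
from h import *
s,R=st();print('tool F',R.T@s['ft_force'],s['torque'])
m,p,d=grab('wrist','w2')
cv2.imwrite('pics/w2c.png',cv2.resize(p[:260,180:460],None,fx=2.3,fy=2.3,interpolation=cv2.INTER_CUBIC)[:,:,::-1])
E
```

```text
t5.57 tcp [0.5892 0.0472 0.0138] jig mm [-12.5 -40.1] toolx yaw-jigy deg -0.02 tilt [-0.004  0.002 -1.   ] F [  2.64 -10.12  -1.48] gap 0.023937778333110216
tool F [-10.45295833  -0.12035202   1.51740522] [-1.81889165 -0.68752236 -0.06744028]
```

View pics/w2c.png

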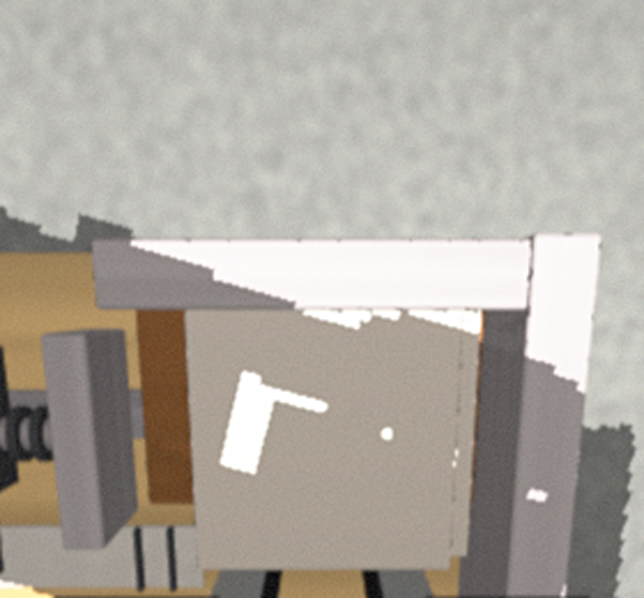

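Force rose to 10 N with no further motion. In the picture the top tile's edge (190–480, 310) lies along the fence, so the stack is flush. Backing off, rising, then moving over the handle.

>>> {"api": "play_rows", "payload": {"commands": [[-0.005,0,0,0],[-0.015,0,0,0],[-0.015,0,0,0],[0,0,-0.03,0],[0,0,-0.035,0],[0,0,-0.035,0],[0,0,-0.025,0],[0,0,0,0]], "claw": 0.024}}

```text
time: 6.28
eef_pos: [0.6012, 0.014, 0.1452]
tool_rot: [0.005, 0.607, 0.794, 0.003]
ft_force: [0.5, 0.3, 0.6]
finger_gap: 0.0242
finger_force: 0.0
```

>>> {"api": "play_rows", "payload": {"commands": [[0.018,-0.024,0,0],[0.018,-0.024,0,0],[0.018,-0.024,0,0],[0.018,-0.024,0,0],[0,0,0,0],[0,0,0,0]], "claw": 0.05}}

```text
time: 6.78
eef_pos: [0.4844, 0.0596, 0.1375]
tool_rot: [-0.001, 0.607, 0.795, -0.0]
ft_force: [0.1, -0.1, 0.4]
finger_gap: 0.0497
finger_force: 0.0
```

```bash
python3 - <<'E'
from h import *
s,R=st()
m,p,d=grab('top');X=pts(m,d)
j=1e3*np.concatenate([J(X),X[...,2:]],-1);z=j[...,2]
w,pw,dw=grab('wrist','w3')
E
```

```text
t6.78 tcp [0.4844 0.0596 0.1375] jig mm [-110.4   -0.5] toolx yaw-jigy deg -0.03 tilt [ 0.001 -0.001 -1.   ] F [ 0.07 -0.11  0.42] gap 0.04973349465677267
```

View pics/w3.png

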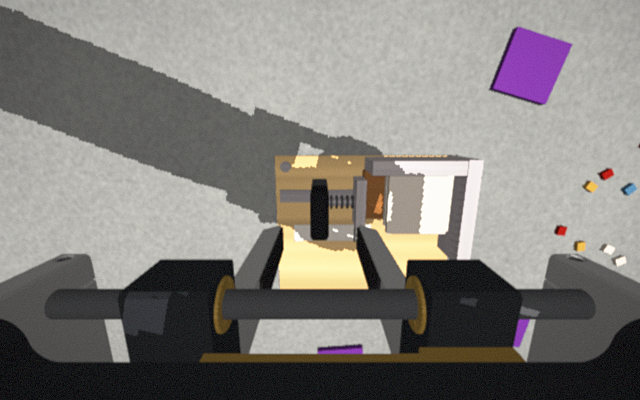

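The handle at (319,210) is centred between the fingers, and the stack at (418,203) lies flush against the side fence. Lowering and pinching.

>>> {"api": "play_rows", "payload": {"commands": [[0,0,0.025,0],[0,0,0.025,0],[0,0,0.015,0],[0,0,0.0085,0],[0,0,0,0]], "claw": 0.05}}

```text
time: 7.3
eef_pos: [0.4849, 0.0591, 0.063]
tool_rot: [-0.002, 0.607, 0.794, -0.001]
ft_force: [-0.6, 0.1, -0.1]
finger_gap: 0.05
finger_force: 0.0
```

>>> {"api": "play_rows", "payload": {"commands": [[0,0,0,0],[0,0,0,0],[0,0,0,0],[0,0,0,0],[0,0,0,0],[0,0,0,0],[0,0,0,0],[0,0,0,0]], "claw": 0.005, "grip_force": 35}}

```text
time: 7.97
eef_pos: [0.4858, 0.0595, 0.0655]
tool_rot: [0.0, 0.607, 0.795, 0.0]
ft_force: [-3.0, -0.6, 5.2]
finger_gap: 0.0155
finger_force: 35.0
```

```bash
python3 - <<'E'
from h import *
s,R=st();print(R.T@s['ft_force'],s['finger_force'])
E
```

```text
t7.97 tcp [0.4858 0.0595 0.0655] jig mm [-109.1   -0.9] toolx yaw-jigy deg -0.03 tilt [-0.  0. -1.] F [-3.   -0.55  5.24] gap 0.015476093106474968
[ 0.25359826 -3.03917488 -5.23892433] 35.00132918357849
```

>>> {"api": "play_rows", "payload": {"commands": [[0,0.003,0,0],[0,0.004,0,0],[0,0.004,0,0],[0,0.004,0,0],[0,0.004,0,0],[0,0.003,0,0],[0,0.003,0,0],[0,0.002,0,0],[0,0.002,0,0],[0,0.002,0,0]]}}

```text
time: 8.8
eef_pos: [0.515, 0.0675, 0.0655]
tool_rot: [-0.001, 0.607, 0.795, -0.001]
ft_force: [-5.2, -1.9, 7.9]
finger_gap: 0.0155
finger_force: 35.0
```

>>> {"api": "play_rows", "payload": {"commands": [[0,0.002,0,0],[0,0.002,0,0],[0,0.002,0,0],[0,0.002,0,0],[0,0.002,0,0],[0,0.0015,0,0],[0,0.0015,0,0],[0,0.001,0,0],[0,0,0,0]]}}

```text
time: 9.55
eef_pos: [0.5277, 0.0709, 0.0655]
tool_rot: [-0.001, 0.607, 0.795, -0.002]
ft_force: [-10.0, -2.3, 11.3]
finger_gap: 0.0162
finger_force: 35.0
```

```bash
python3 - <<'E'
from h import *
s,R=st();print(R.T@s['ft_force'],s['finger_force'])
m,p,d=grab('wrist','w4');np.savez('w4.npz',p=p,d=d,**{k:np.array(v) for k,v in m.items()})
cv2.imwrite('pics/w4c.png',cv2.resize(p[130:290,220:500],None,fx=2.8,fy=2.8,interpolation=cv2.INTER_CUBIC)[:,:,::-1])
m,p,d=grab('top','t4');np.savez('t4.npz',p=p,d=d,**{k:np.array(v) for k,v in m.items()})
m,p,d=grab('scene','s4');np.savez('s4.npz',p=p,d=d,**{k:np.array(v) for k,v in m.items()})
E
```

```text
t9.55 tcp [0.5277 0.0709 0.0655] jig mm [-65.6  -0.9] toolx yaw-jigy deg -0.01 tilt [-0.    -0.004 -1.   ] F [-9.96 -2.28 11.35] gap 0.016216323873926228
[  0.42875235 -10.25951169 -11.30017805] 35.02369701862335
```

View pics/w4c.png

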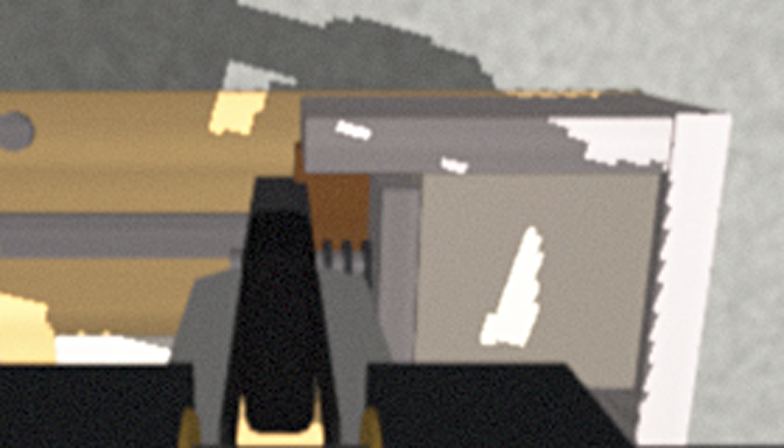

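>>> {"api": "play_rows", "payload": {"commands": [[0,0.001,0,0],[0,0.001,0,0],[0,0.0008,0,0],[0,0,0,0],[0,0,0,0],[0,0,0,0]]}}

```text
time: 10.2
eef_pos: [0.53, 0.0716, 0.0655]
tool_rot: [-0.002, 0.607, 0.795, -0.002]
ft_force: [-11.1, -3.3, 11.7]
finger_gap: 0.0159
finger_force: 35.0
```

```bash
python3 - <<'E'
from h import *
s,R=st();print(R.T@s['ft_force'],s['finger_force'])
for n in ['wrist','scene']:
    m,p,d=grab(n,n+'5');X=pts(m,d);j=1e3*np.concatenate([J(X),X[...,2:]],-1);z=j[...,2]
    t=(abs(z-52)<1.7)&(d>0)&(j[...,0]>-45)&(j[...,0]<29)&(abs(j[...,1])<40)
    q=j[t];print(n,len(q),[np.percentile(q[:,i],[1,99]).round(1) for i in (0,1)] if len(q) else '')
    k=(z>58)&(z<96)&(j[...,0]<-40)&(j[...,0]>-130)&(abs(j[...,1])<30)&(p.max(-1)<60); q=j[k]
    print('handle',len(q),np.percentile(q[:,0],[2,50,98]).round(1) if len(q) else '')
    if n=='scene':
        V=m['view'];a=O
        pc=V[:3,:3]@np.array([*O,.04])+V[:3,3];u=int(m['fx']*pc[0]/pc[2]+m['cx']);v=int(m['fy']*pc[1]/pc[2]+m['cy']);print(u,v)
        cv2.imwrite('pics/s5c.png',cv2.resize(p[v-50:v+50,u-65:u+65],None,fx=6,fy=6,interpolation=cv2.INTER_CUBIC)[:,:,::-1])
E
```

```text
t10.20 tcp [0.53   0.0716 0.0655] jig mm [-63.2  -0.9] toolx yaw-jigy deg -0.01 tilt [-0.    -0.005 -1.   ] F [-11.06  -3.26  11.72] gap 0.015889494000071055
[ -0.22705281 -11.58773017 -11.65913808] 35.031006932258606
wrist 6224 [array([-39.8,  28.5]), array([-26.8,  29.3])]
handle 2033 [-72.1 -64.4 -56.3]
scene 173 [array([-38.7,  28.8]), array([-28.8,  39.2])]
handle 5 [-60.5 -54.8 -50.1]
356 209
```

View pics/s5c.png

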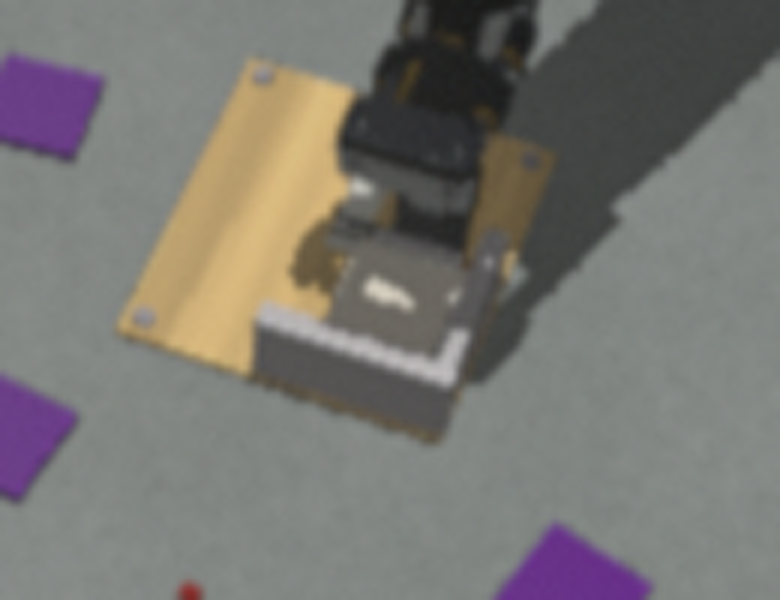

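Pushing force is 11.6 N, against about 11.7 N expected at 46 mm. The handle centre measures x = -64.2 mm, which is about 46 mm of travel. The scene crop shows the stack at (400,290) in the corner with both fences at its edges. I'll let it settle a few more rows and hand in.

>>> {"api": "play_rows", "payload": {"commands": [[0,0,0,0],[0,0,0,0],[0,0,0,0],[0,0,0,0],[0,0,0,0],[0,0,0,0]]}}

```text
time: 10.8
eef_pos: [0.5299, 0.0716, 0.0655]
tool_rot: [-0.002, 0.607, 0.795, -0.002]
ft_force: [-10.7, -3.3, 12.0]
finger_gap: 0.0157
finger_force: 35.0
```

```bash
python3 - <<'E'
from h import *
s,R=st();x=1e3*J(s['eef_pos'])[0]
if abs(x+63.2)<1: print(arm.hand_in())
E
```

```text
t10.80 tcp [0.5299 0.0716 0.0655] jig mm [-63.3  -0.9] toolx yaw-jigy deg -0.01 tilt [-0.    -0.005 -1.   ] F [-10.73  -3.29  11.98] gap 0.01570050121215667
the job is handed in; nothing more can be done
None
```

I pushed the stack flush to the side fence, then moved the clamp handle about 46 mm and handed in at 10.8 s still holding it; travel is judged from handle position and force, since the gripper hid the pointer and ribs, and only the top tile was seen seated.

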